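Pile the portable drives squarely

TASK

Stack the three portable drives in one neat pile with all their edges flush, on top of either of the two that lie on the desk; that bottom one stays where it is. Lay the drive that stands on end in the stand flat on the bare desk and let go of it before you take it again for the pile, where it goes in the middle or on top. Leave the mug, the stapler and the phone alone.

Things in the scene. Friction and masses are not known exactly. Their poses are not given: they have to be found in the camera images.
- drive_a: portable hard drive, a rigid dark-grey metal slab 104 x 62 x 18 mm with a small dark port in one end, about 0.16 kg (all three are alike); origin at its centre, x along the 104 mm length (port end +x), y across the 62 mm width, z through the 18 mm thickness. Loose; lies flat on the desk at the start, its centre 9 mm above it, its length pointing roughly away from the robot.
- drive_b: portable hard drive, a rigid dark-grey metal slab 104 x 62 x 18 mm with a small dark port in one end, about 0.16 kg (all three are alike); origin at its centre, x along the 104 mm length (port end +x), y across the 62 mm width, z through the 18 mm thickness. Loose; lies flat on the desk at the start, just as drive_a does.
- drive_standing: portable hard drive exactly like drive_a, same axes, origin at its centre. Loose; stands on end in the stand at the start: x vertical, centre 58 mm and top end 110 mm above the desk, its width (y) crosswise to the robot, its thickness fore and aft. The upper 72 mm are free; it lifts straight up out of the slot (32 mm deep).
- stand: grey plastic upright stand fixed to the desk, foot 80 (x) x 96 (y) x 6 mm; origin on the desk under its centre, z up. Its slot, 21 mm across x and 66 mm along y, has a floor at 6 mm, two walls (6 mm thick, 80 mm long, tops at 38 mm) before and behind the drive, and end stops 19 mm high.
- mug: patterned mug, 78 x 108 (with handle) x 89 mm, standing at the back; origin under its centre; leave alone. The room's wall stands right behind it, its face at x = 0.66: keep the wrist clear
- stapler: teal stapler, 34 x 130 x 33 mm, at the back; origin under its centre; leave alone
- phone: black phone, 146 x 72 x 9 mm, lying in front towards the robot; origin under its centre; leave alone

How it is judged:
By the outcome, as a careful person would: the job done as asked, in the order asked, and still so for the second after the job is handed in, with the robot touching nothing.
It also fails if it takes over 70 s, if anything falls off the work surface, if the arm or the gripper's body presses on something with over 40 N, if the wrist force passes 120 N, or if a joint passes its speed limit or range.

ROBOT

A 6-joint arm with a two-finger parallel gripper is mounted at the origin on the work surface; the furniture and walls round the work are solid. World frame = base frame: x ahead of the robot, y to its left, z up, the work surface at z = 0. Lengths are in mm, angles in rad, forces in N, time in s.
With the tool pointing down it reaches from about 375 to 975 mm from the base axis. Payload 3.8 kg.
Tool frame: the origin (TCP) lies midway between the tips of the shut fingers; the grasp point (between the pads) lies 19 mm behind it (robot.grasp_offset is the distance from the TCP to the grasp point, in mm); z points along the fingers, y is the line along which they close (so a half turn about z gives the same grasp; the last joint's range is limited). The gripper opens to 88 mm and grips with 3 to 60 N. Pads are 18 mm wide; open, the fingers measure 123 mm over their backs; the gripper's body (75 mm by 187 mm) begins 45 mm behind the grasp point.
Start: joints at [-1.299, 0.264, 1.604, -0, 1.274, -0.037], TCP at [205.138, -643.068, 238.706] pointing down, gripper open.
Joint ranges: [-2.63, 2.63], [-0.94, 2.18], [0.31, 2.57], [-1.31, 4.45], [0, 2.66], [-2.55, 2.55]. Speed limits (rad/s): [2.57, 2.57, 3.14, 3.14, 3.14, 3.14].

INTERFACE

Orientations are given as a unit quaternion [w, x, y, z].
In Python, from rig import robot gives the robot as it stands. The module is installed in compiled form; this text tells all that it offers.
- The arm moves only by the shell command python3 -m crank 'ROWS'. ROWS is text: rows parted by semicolons, each of 5 numbers parted by spaces: the shift along the tool's x, y, z in cm, then the turn about the tool's z in degrees, then the opening, from 0 (shut) to 1 (fully open). A call has exactly 5 rows; each row is the pose to reach, as a shift and turn from the pose commanded when the call began, along the tool's axes at that moment; what a row does not reach only later rows make up. A row lasts 1/12 s, in which the tool goes at most 41.7 mm and 7.16 degrees, less where a joint would pass 70% of its speed; a pose out of reach is approached as far as the arm can. A call with a gripper value outside its range is refused whole. The fingers move at their own pace and stop on an object; the grip force is fixed at half the most. Time passes only in rows, so rows that repeat a pose let the fingers close, or fill a call up. It gives the time, the measured TCP pose, the force, the opening and the grip force at its end, in the units of the state.
- robot.read_state(): the state, without advancing time (a new reading comes with each control period).
- robot.read_camera(name): name is "scene" or "top" or "wrist"; returns a dict with "color" (384x512x3 uint8, red, green, blue), "fx", "fy", "cx", "cy" (pixels), "R" (3x3) and "t" (3): a world point X has camera coordinates R X + t; the wrist camera has in their place "T_tool_cam" (4x4, takes a point from camera to tool coordinates, whose origin is the TCP and whose axes are the flange's). Camera axes: x right, y down, z forward; pixel columns grow to the right and rows downward; lengths in mm; the calibration is good to about 2 mm. A picture is of the moment at which its call begins: read the wrist's pose just before it. There is no depth.
- robot.close_job(): hands the job in; it is judged then, once.
Trained networks look in the newest picture that a camera, given by its name, has taken for a name from the list of things; names that differ only in an ending like _2 or _b are one class to them, and where a whole thing is asked for, a point or a joint stands for the part that bears it (a point fixed in the world has none). Each returns a list of dicts, best first, with "p" (0 to 1); they miss things now and then, are a little off and sometimes report something else, mostly with a low value. They report only what shows in the picture. A call takes as long as a camera call.
- robot.silhouettes(camera, thing): "mask" (384x512 bool, what is visible of it) and "box" ([left, top, right, bottom] in pixels, round what is visible of it).
- robot.pinpoint(camera, thing): "xy" ([column, row] in pixels: a listed point, or the origin of a listed thing).
The state is a dict: "time_s": time; "q": joint angles; "dq": joint speeds; "joint_torque": joint torques, N m; "tcp_pos": TCP position; "tool_rot": TCP orientation; "wrist_force": force on the tool from outside, world axes, zero at the start; "torque": the same for the moment, N m; "gripper_width": finger opening in mm; "finger_force": force on a finger pad.
Only numpy, scipy, OpenCV 4.12 (cv2) and the standard library are available. Lean on these libraries where they do the work, as an engineer would, in place of code of your own. Each camera call takes 0.05 s, during which the arm holds its last target. There are 200 camera calls.

## Working session

There is one attempt and no reset: what is moved stays moved. The work goes in short steps, Python scripts to look and compute and a shell command to move; the robot and the scene stay as the last step left them, time stands still between calls to the robot, and variables do not carry over. Pictures are saved under pics/ and viewed, at most 10 in all, crops included, and the job is handed in when it is done.

```bash
mkdir -p pics; cat > h.py <<'E'
from rig import robot
import numpy as np, cv2
from scipy.spatial.transform import Rotation as Rt
def cam(n):
    s=robot.read_state(); c=robot.read_camera(n)
    if n=="wrist":
        q=s["tool_rot"]; T=np.eye(4); T[:3,:3]=Rt.from_quat([q[1],q[2],q[3],q[0]]).as_matrix(); T[:3,3]=s["tcp_pos"]
        W=np.linalg.inv(T@np.array(c["T_tool_cam"])); c["R"]=W[:3,:3]; c["t"]=W[:3,3]
    c["R"]=np.array(c["R"]);c["t"]=np.array(c["t"])
    return c
def world(c,px,z):
    px=np.atleast_2d(px).astype(float)
    d=np.c_[(px[:,0]-c["cx"])/c["fx"],(px[:,1]-c["cy"])/c["fy"],np.ones(len(px))]@c["R"]
    o=-c["R"].T@c["t"]
    return o+d*((z-o[2])/d[:,2])[:,None]
def proj(c,X):
    p=np.atleast_2d(X)@c["R"].T+c["t"]; return np.c_[p[:,0]/p[:,2]*c["fx"]+c["cx"],p[:,1]/p[:,2]*c["fy"]+c["cy"]]
def save(c,n): cv2.imwrite("pics/"+n,c["color"][:,:,::-1])
E
python3 - <<'E'
from h import *
np.set_printoptions(precision=1,suppress=True)
ims=[]
for n in ["top","scene"]:
    c=cam(n); ims.append(c["color"]); print(n,c["fx"],-c["R"].T@c["t"])
    for th in ["drive_a","drive_standing","stand","mug","stapler","phone"]:
        for r in robot.silhouettes(n,th)[:3]:
            m=r["mask"].astype(np.uint8)
            k=max(cv2.findContours(m,0,2)[0],key=cv2.contourArea)
            rect=cv2.minAreaRect(world(c,k[:,0],18)[:,:2].astype(np.float32))
            print(th,round(r["p"],2),r["box"],m.sum(),np.array(rect[0]),np.array(rect[1]),round(rect[2],1))
        for r in robot.pinpoint(n,th)[:3]: print("  pin",round(r["p"],2),r["xy"],world(c,r["xy"],9)[0])
cv2.imwrite("pics/a.png",cv2.resize(np.vstack(ims)[:,:,::-1],None,fx=.78,fy=.78))
E
```

```text
top 389.28476111191867 [337.5  84.8 974. ]
drive_a 0.58 [228.8, 167.0, 260.7, 216.9] 1062 [471.5 119.5] [106.   64.3] 9.3
drive_a 0.56 [140.1, 167.1, 177.5, 212.3] 1036 [470.4 342.9] [ 64.4 103.8] 66.8
  pin 0.93 [153.5, 189.0] [472.8 354.    9. ]
  pin 0.58 [246.0, 190.2] [474.2 121.7   9. ]
drive_standing 0.9 [337.0, 199.5, 370.4, 214.6] 380 [ 437.4 -143.6] [82.6 32.4] 72.4
  pin 0.93 [352.9, 209.3] [ 431.5 -144.7    9. ]
stand 0.58 [324.8, 190.1, 368.5, 233.0] 916 [ 431.2 -126. ] [96.3 81.9] 72.2
  pin 0.97 [346.6, 209.4] [ 430.9 -129.1    9. ]
mug 0.91 [186.2, 119.4, 223.7, 159.2] 1066 [601.3 224.1] [97.4 96.2] 75.6
  pin 0.84 [206.9, 151.8] [570.9 223.6   9. ]
stapler 0.79 [275.0, 139.2, 325.0, 154.2] 687 [588.6 -12.9] [129.2  37.8] 84.5
  pin 0.97 [304.0, 147.5] [586.7 -23.1   9. ]
phone 0.9 [196.6, 225.9, 224.5, 284.8] 1748 [310.2 206.6] [ 72.4 144.5] 88.6
  pin 0.59 [213.4, 254.7] [313.3 197.6   9. ]
scene 394.89321221737504 [ 54.8 683.2 549.6]
drive_a 0.93 [224.5, 207.7, 278.5, 238.1] 1064 [464.8 127.9] [109.8  79.6] 9.1
drive_a 0.84 [160.8, 262.7, 206.0, 311.4] 1665 [465.1 348.8] [ 66.4 116.2] 66.8
  pin 0.87 [253.3, 222.1] [468.  115.5   9. ]
  pin 0.71 [183.2, 283.3] [469.8 338.8   9. ]
drive_standing 0.88 [308.5, 141.6, 330.9, 175.4] 607 [ 475.3 -221.6] [ 59.2 220.6] 23.9
  pin 0.82 [321.0, 164.8] [ 460.6 -201.     9. ]
stand 0.56 [296.5, 169.0, 342.6, 193.1] 648 [ 423.5 -123.8] [125.6  94.6] 73.0
  pin 0.67 [318.5, 182.4] [ 423.8 -114.5    9. ]
mug 0.8 [161.0, 188.2, 200.9, 239.3] 1752 [623.4 178.3] [ 88.3 210.1] 50.5
  pin 0.93 [180.8, 235.3] [571.4 239.3   9. ]
stapler 0.74 [222.3, 163.4, 265.6, 194.2] 622 [587.5 -10. ] [151.7  61.1] 84.5
  pin 0.79 [243.8, 183.1] [583.4  -6.    9. ]
phone 0.9 [252.7, 252.1, 338.3, 302.8] 2237 [303.5 217.4] [ 75.4 143.1] 88.0
  pin 0.9 [291.4, 277.9] [310.1 215.9   9. ]
```

View pics/a.png

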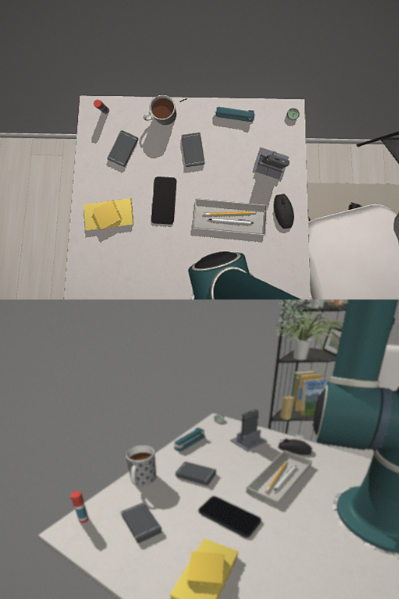

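The picture shows the three drives, with a at top-view crop (192,150), b at (122,148) and the standing one at (270,160). It also shows the mug, stapler and phone, plus a tray in front. Next I'll work out the tool axes and the offsets to a hover over the stand.

```bash
cat >> h.py <<'E'
def pose():
    s=robot.read_state(); q=s["tool_rot"]; return np.array(s["tcp_pos"]),Rt.from_quat([q[1],q[2],q[3],q[0]]).as_matrix(),s
def go(x,y,z,ydir=None):
    "needed row (cm, deg) to world xyz with tool y along ydir deg (mod 180)"
    p,R,s=pose(); d=R.T@(np.array([x,y,z])-p)/10
    a=0
    if ydir is not None:
        yy=np.degrees(np.arctan2(R[1,1],R[0,1])); a=-((ydir-yy+90)%180-90)
    print("t",round(s["time_s"],2),"p",p.round(1),"yaw_y",np.degrees(np.arctan2(R[1,1],R[0,1])).round(2),"q6",round(s["q"][5],2),"row",d.round(2),"turn",round(a,2), "w",round(s["gripper_width"],1),"F",np.round(s["wrist_force"],1))
E
python3 - <<'E'
from h import *
np.set_printoptions(precision=2,suppress=True)
c=robot.read_camera("wrist"); print(c["T_tool_cam"],c["fx"]); print(pose()[1])
go(428,-130,240,72.2)
E
```

```text
[[  -0.     -0.97   -0.26   66.97]
 [   1.     -0.     -0.      1.4 ]
 [   0.     -0.26    0.97 -145.75]
 [   0.      0.      0.      1.  ]] 330.57263783617293
[[ 0.95  0.3   0.  ]
 [ 0.3  -0.95 -0.  ]
 [ 0.    0.   -1.  ]]
t 1.35 p [ 205.1 -643.1  238.7] yaw_y -72.31 q6 -0.04 row [ 36.82 -42.11  -0.13] turn 35.49 w 88.5 F [0.  1.6 0.4]
```

```bash
python3 -m crank '2.5 -2.8 0 0 1; 5 -5.6 0 0 1; 7.5 -8.4 0 0 1; 10 -11.2 0 0 1; 12.5 -14 0 0 1' && python3 -m crank '2.5 -2.8 0 0 1; 5 -5.6 0 0 1; 7.5 -8.4 0 0 1; 10 -11.2 0 0 1; 12.5 -14 0 0 1' && python3 -m crank '2.5 -2.8 0 7 1; 5 -5.6 0 14 1; 7.5 -8.4 0 21 1; 10 -11.2 0 28 1; 11.8 -14.1 0 35 1' && python3 -m crank '0 0 0 0.5 1; 0 0 0 0.5 1; 0 0 0 0.5 1;0 0 0 0.5 1;0 0 0 0.5 1'
python3 - <<'E'
from h import *
go(428,-130,240,72.2)
c=cam("wrist"); save(c,"w1.png")
for th in ["drive_standing","stand"]:
    for r in robot.silhouettes("wrist",th)[:2]:
        m=r["mask"].astype(np.uint8); k=max(cv2.findContours(m,0,2)[0],key=cv2.contourArea)
        rect=cv2.minAreaRect(world(c,k[:,0],110 if "drive" in th else 38)[:,:2].astype(np.float32)); print(th,r["p"],r["box"],rect)
    for r in robot.pinpoint("wrist",th)[:2]: print(r, world(c,r["xy"],58 if "drive" in th else 0))
E
```

```text
time_s: 1.77
tcp_pos: [282.0, -470.2, 238.7]
tool_rot: [0.0, 0.988, 0.153, 0.0]
wrist_force: [1.0, -0.2, -0.7]
gripper_width: 88.2
finger_force: 0.0
time_s: 2.18
tcp_pos: [358.6, -298.7, 239.0]
tool_rot: [0.0, 0.988, 0.154, 0.0]
wrist_force: [0.5, -0.0, 0.2]
gripper_width: 88.1
finger_force: 0.0
time_s: 2.6
tcp_pos: [426.4, -137.5, 239.2]
tool_rot: [0.0, 0.993, -0.116, 0.001]
wrist_force: [-0.0, -0.3, -0.3]
gripper_width: 88.2
finger_force: 0.0
time_s: 3.02
tcp_pos: [425.2, -140.1, 238.7]
tool_rot: [0.0, 0.993, -0.119, -0.0]
wrist_force: [0.5, -0.7, -0.2]
gripper_width: 88.0
finger_force: 0.0
t 3.02 p [ 425.2 -140.1  238.7] yaw_y -103.62 q6 1.43 row [ 0.03 -1.05 -0.13] turn 4.18 w 88.0 F [ 0.5 -0.7 -0.2]
drive_standing 0.7 [213.1, 151.2, 286.0, 189.1] ((439.9650573730469, -135.25326538085938), (60.71088409423828, 29.22528076171875), 72.14845275878906)
{'xy': [250.7, 164.9], 'p': 0.73} [[ 435.97115691 -133.39753298   58.        ]]
stand 0.92 [209.6, 121.5, 294.4, 192.5] ((438.03564453125, -134.84034729003906), (87.42761993408203, 76.07335662841797), 71.93635559082031)
```

View pics/w1.png

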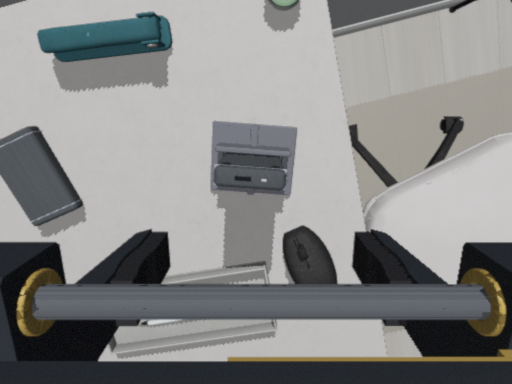

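The image shows the standing drive's top face centred near pixel (250,177), with the port at (242,178). Its far face is visible above that, inside the stand.

```bash
python3 - <<'E'
from h import *
c=cam("wrist"); g=cv2.cvtColor(c["color"],cv2.COLOR_RGB2GRAY)
print(world(c,[[250,177.5],[214,178],[286,177]],110), proj(c,pose()[0]))
print(g[140:200:1,250])
t=world(c,[[250,177.5]],110)[0]; go(t[0],t[1],240,72.2)
cv2.imwrite("pics/w1c.png",cv2.resize(c["color"][110:210,190:310,::-1],None,fx=6,fy=6,interpolation=2))
E
```

```text
[[ 434.46061387 -133.45802414  110.        ]
 [ 441.24578457 -103.63553606  110.        ]
 [ 427.68205142 -163.2514673   110.        ]] [[258.06214414 250.36153456]]
[109 102 101 108 105  99  96  99 110 124 124 121 117  92  55  64  67  70
  69  70  71  69  70  70  70  74 102  80  79  89  92  93  90  93  93  89
  74  50  33  33  38  57  80  84  86  78  66  58  68  78  82  82  81  83
  98 121 127 128 128 128]
t 3.32 p [ 425.4 -139.4  238.7] yaw_y -103.6 q6 1.44 row [ 0.74 -0.8  -0.13] turn 4.2 w 88.3 F [ 0.7 -0.3  0.2]
```

View pics/w1c.png

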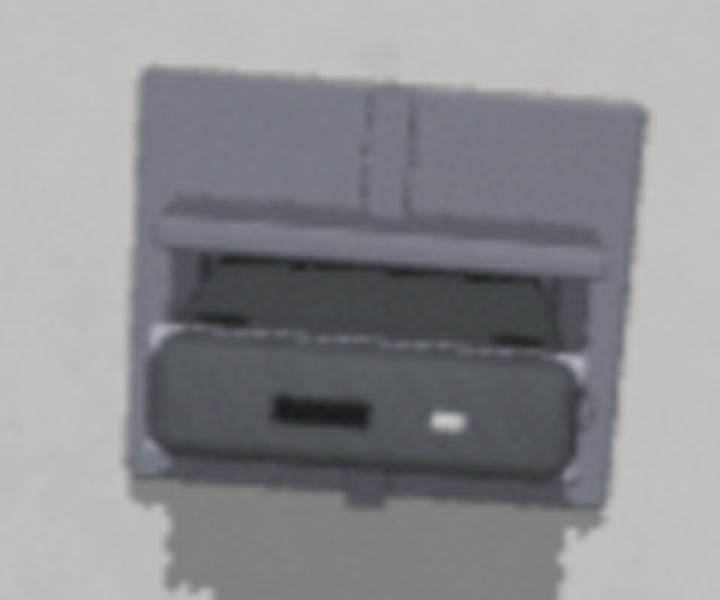

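```bash
python3 -m crank '0.4 -0.4 2 2 1; 0.74 -0.8 4 4.2 1; 0.74 -0.8 7 4.2 1; 0.74 -0.8 9 4.2 1; 0.74 -0.8 9 4.2 1' && python3 - <<'E'
from h import *
go(434.5,-133.5,95,72.2)
E
```

```text
time_s: 3.73
tcp_pos: [431.1, -131.7, 144.1]
tool_rot: [-0.001, 0.988, -0.154, -0.004]
wrist_force: [-1.4, -0.2, -0.1]
gripper_width: 88.1
finger_force: 0.0
t 3.73 p [ 431.1 -131.7  144.1] yaw_y -107.75 q6 1.53 row [0.43 0.07 4.91] turn 0.05 w 88.1 F [-1.4 -0.2 -0.1]
```

```bash
python3 -m crank '0.2 0 2 0 1; 0.3 0 3.5 0 1; 0.3 0 4.5 0 1; 0.3 0 4.5 0 1; 0.3 0 4.5 0 1' && python3 - <<'E'
from h import *
go(434.5,-133.5,95,72.2)
E
```

```text
time_s: 4.15
tcp_pos: [437.6, -133.9, 104.2]
tool_rot: [-0.0, 0.988, -0.154, -0.0]
wrist_force: [-0.4, 0.7, 0.7]
gripper_width: 87.9
finger_force: 0.0
t 4.15 p [ 437.6 -133.9  104.2] yaw_y -107.75 q6 1.53 row [-0.3   0.05  0.92] turn 0.05 w 87.9 F [-0.4  0.7  0.7]
```

```bash
python3 -m crank '-0.3 0 0.9 0 1; -0.3 0 0.9 0 1; -0.3 0 0.9 0 0.6; -0.3 0 0.9 0 0.6; -0.3 0 0.9 0 0.6' && python3 -m crank '0 0 0 0 0.6; 0 0 0 0 0.6; 0 0 0 0 0.6; 0 0 0 0 0.6; 0 0 0 0 0.6'
```

```text
time_s: 4.57
tcp_pos: [434.9, -133.0, 95.2]
tool_rot: [0.0, 0.988, -0.154, 0.0]
wrist_force: [-0.5, -0.8, -0.1]
gripper_width: 70.4
finger_force: 0.0
time_s: 4.98
tcp_pos: [435.0, -133.0, 95.1]
tool_rot: [0.0, 0.988, -0.154, 0.0]
wrist_force: [0.7, 1.4, 2.6]
gripper_width: 61.4
finger_force: 30.0
```

```bash
python3 -m crank '0 0 -1 0 0.6; 0 0 -2.5 0 0.6; 0 0 -4 0 0.6; 0 0 -5.5 0 0.6; 0 0 -6 0 0.6' && python3 -m crank '-1.5 -2.1 0 -5 0.6; -3 -4.3 0 -10 0.6; -4.5 -6.4 0 -15 0.6; -6 -8.6 0 -20 0.6; -7.6 -10.7 0 -25 0.6' && python3 -m crank '0 0 0.5 -1 0.6; 0 0 1.5 -2 0.6; 0 0 3 -2 0.6; 0 0 4 -2 0.6; 0 0 4.5 -2 0.6' && python3 - <<'E'
from h import *
go(395,-8,90,99.3)
c=cam("scene"); cv2.imwrite("pics/s1.png",cv2.resize(c["color"][80:280,180:380,::-1],None,fx=3,fy=3))
E
```

```text
time_s: 5.4
tcp_pos: [435.6, -133.3, 157.0]
tool_rot: [0.0, 0.988, -0.154, 0.001]
wrist_force: [0.6, -0.2, -0.9]
gripper_width: 61.8
finger_force: 30.0
time_s: 5.82
tcp_pos: [393.8, -6.8, 154.3]
tool_rot: [-0.0, 0.998, 0.065, -0.0]
wrist_force: [0.4, 0.2, -1.8]
gripper_width: 61.9
finger_force: 30.0
time_s: 6.23
tcp_pos: [393.4, -8.4, 107.4]
tool_rot: [-0.0, 0.997, 0.08, -0.002]
wrist_force: [-0.2, 0.6, -0.8]
gripper_width: 61.9
finger_force: 30.0
t 6.23 p [393.4  -8.4 107.4] yaw_y -80.82 q6 1.33 row [ 0.17 -0.01  1.74] turn -0.12 w 61.9 F [-0.2  0.6 -0.8]
```

View pics/s1.png

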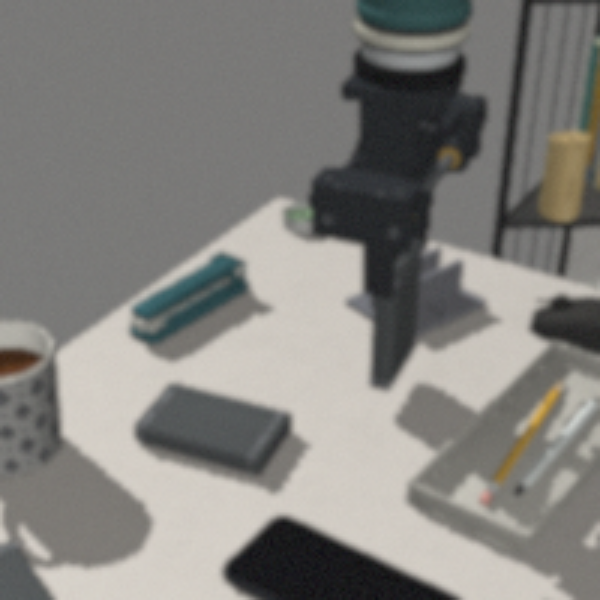

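The drive is held upright between the fingers (crop ~(400,310)) with clear desk around it. I'll lower it to touch the desk.

```bash
python3 -m crank '0 0 0.8 0 0.6; 0 0 1.5 0 0.6; 0 0 1.5 0 0.6; 0 0 1.6 0 0.6; 0 0 1.7 0 0.6' && python3 -m crank '0 0 0.1 0 0.6; 0 0 0.2 0 0.6; 0 0 0.2 0 0.6; 0 0 0.2 0 0.6; 0 0 0.2 0 0.6'
```

```text
time_s: 6.7
tcp_pos: [395.2, -7.9, 92.9]
tool_rot: [0.0, 0.997, 0.081, 0.0]
wrist_force: [0.1, 0.5, -2.5]
gripper_width: 62.2
finger_force: 30.0
time_s: 7.12
tcp_pos: [394.9, -7.8, 90.9]
tool_rot: [0.0, 0.997, 0.081, 0.0]
wrist_force: [0.3, 0.4, -1.6]
gripper_width: 62.1
finger_force: 30.0
```

```bash
python3 -m crank '0 0 0.1 0 0.6; 0 0 0.1 0 0.6; 0 0 0.1 0 0.6; 0 0 0.15 0 0.6; 0 0 0.15 0 0.6' && python3 -m crank '0 0 0.1 0 0.6; 0 0 0.1 0 0.6; 0 0 0.1 0 0.6; 0 0 0.1 0 0.6; 0 0 0.1 0 0.6'
```

```text
time_s: 7.53
tcp_pos: [394.8, -7.8, 89.1]
tool_rot: [-0.0, 0.997, 0.081, -0.0]
wrist_force: [0.5, 0.6, -1.9]
gripper_width: 61.3
finger_force: 30.0
time_s: 7.95
tcp_pos: [395.4, -7.7, 89.1]
tool_rot: [-0.0, 0.997, 0.081, 0.0]
wrist_force: [-1.7, 1.5, 5.2]
gripper_width: 61.5
finger_force: 30.0
```

```bash
python3 -m crank '0.3 0 0.08 0 0.6; 0.7 0 0.1 0 0.6; 1.1 0 0.1 0 0.6; 1.5 0 0.1 0 0.6; 1.7 0 0.1 0 0.6' && python3 - <<'E'
from h import *
go(395,-8,90,99.3)
c=cam("scene"); cv2.imwrite("pics/s2.png",cv2.resize(c["color"][130:230,250:350,::-1],None,fx=5,fy=5))
E
```

```text
time_s: 8.37
tcp_pos: [412.4, -4.9, 88.2]
tool_rot: [-0.0, 0.997, 0.081, 0.0]
wrist_force: [-2.4, -0.3, 6.2]
gripper_width: 61.8
finger_force: 30.0
t 8.37 p [412.4  -4.9  88.2] yaw_y -80.75 q6 1.34 row [-1.76  0.02 -0.18] turn -0.05 w 61.8 F [-2.4 -0.3  6.2]
```

View pics/s2.png

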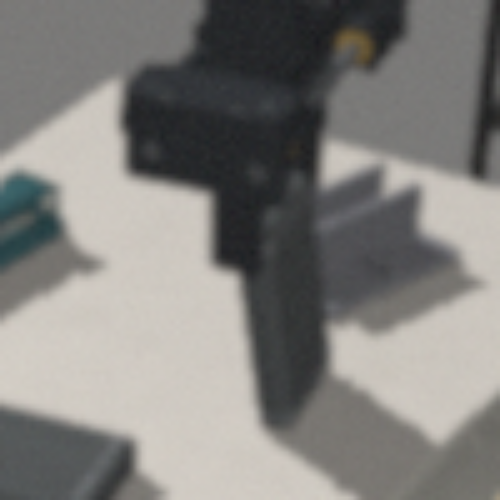

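The drive has tilted about 10° with its bottom edge on the desk, so it pivots in the fingers as planned. I'll continue along the arc.

```bash
python3 -m crank '0.8 0 0.1 0 0.6; 1.7 0 0.3 0 0.6; 2.5 0 0.55 0 0.6; 3.2 0 0.85 0 0.6; 4 0 1.25 0 0.6' && python3 -m crank '0.7 0 0.45 0 0.6; 1.4 0 1 0 0.6; 2 0 1.55 0 0.6; 2.5 0 2.15 0 0.6; 3.1 0 2.8 0 0.6' && python3 - <<'E'
from h import *
go(395,-8,90,99.3)
c=cam("scene"); cv2.imwrite("pics/s3.png",cv2.resize(c["color"][130:230,250:350,::-1],None,fx=5,fy=5))
E
```

```text
time_s: 8.83
tcp_pos: [452.3, 1.5, 74.9]
tool_rot: [0.0, 0.997, 0.081, 0.001]
wrist_force: [0.3, 2.0, 4.2]
gripper_width: 61.7
finger_force: 30.0
time_s: 9.25
tcp_pos: [482.8, 6.4, 46.3]
tool_rot: [0.0, 0.997, 0.081, 0.001]
wrist_force: [1.8, 0.8, 3.0]
gripper_width: 62.0
finger_force: 30.0
t 9.25 p [482.8   6.4  46.3] yaw_y -80.74 q6 1.37 row [-8.89  0.01 -4.38] turn -0.04 w 62.0 F [1.8 0.8 3. ]
```

View pics/s3.png

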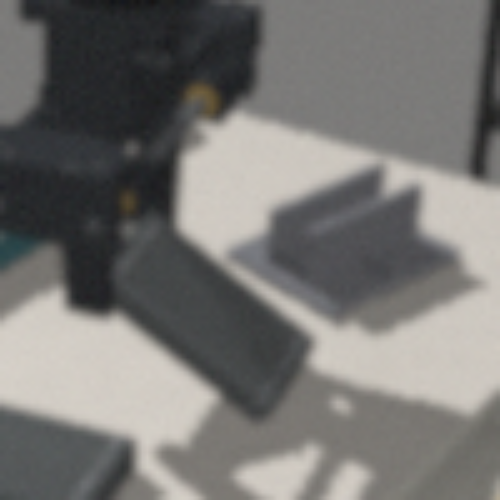

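The drive is now at about 60° from vertical, with its lower edge still on the desk. I'll bring it down the rest of the way.

```bash
python3 -m crank '0.4 0 0.6 0 0.6; 0.7 0 1.25 0 0.6; 1 0 1.95 0 0.6; 1.25 0 2.6 0 0.6; 1.4 0 3.1 0 0.6' && python3 -m crank '0.05 0 0.3 0 0.6; 0.1 0 0.5 0 0.6; 0.15 0 0.7 0 0.6; 0.2 0 0.9 0 0.6; 0.2 0 0.9 0 0.6' && python3 - <<'E'
from h import *
go(395,-8,4,99.3)
E
```

```text
time_s: 9.72
tcp_pos: [495.3, 8.6, 14.7]
tool_rot: [0.0, 0.997, 0.081, -0.0]
wrist_force: [2.4, 0.8, 3.0]
gripper_width: 61.8
finger_force: 30.0
time_s: 10.13
tcp_pos: [496.4, 8.9, 6.1]
tool_rot: [-0.0, 0.997, 0.081, -0.001]
wrist_force: [0.2, -0.3, 1.2]
gripper_width: 61.4
finger_force: 30.0
t 10.13 p [496.4   8.9   6.1] yaw_y -80.74 q6 1.38 row [-10.28   0.03   0.23] turn -0.04 w 61.4 F [ 0.2 -0.3  1.2]
```

```bash
python3 -m crank '0 0 0.1 0 0.6; 0 0 0.2 0 0.6; 0 0 0.25 0 0.6; 0 0 0.25 0 0.6; 0 0 0.25 0 0.6' && python3 -m crank '0 0 0 0 0.65; 0 0 0 0 0.75; 0 0 0 0 0.85; 0 0 0 0 1; 0 0 0 0 1' && python3 -m crank '0 0 -2 0 1; 0 0 -5 0 1; 0 0 -9 0 1; 0 0 -13 0 1; 0 0 -17 0 1' && python3 -m crank '-2 -1 -2 0 1; -4 -3 -3 0 1; -6 -5 -3 0 1; -7 -6 -3 0 1; -7 -6 -3 0 1' && python3 - <<'E'
from h import *
go(460,10,200,99.3)
c=cam("wrist"); save(c,"w2.png")
for r in robot.silhouettes("wrist","drive_a")[:4]:
    m=r["mask"].astype(np.uint8); k=max(cv2.findContours(m,0,2)[0],key=cv2.contourArea)
    print(r["p"],r["box"],cv2.minAreaRect(world(c,k[:,0],18)[:,:2].astype(np.float32)))
E
```

```text
time_s: 10.55
tcp_pos: [496.8, 8.9, 4.0]
tool_rot: [-0.0, 0.997, 0.081, -0.001]
wrist_force: [-1.4, 0.1, 0.8]
gripper_width: 61.6
finger_force: 30.0
time_s: 10.97
tcp_pos: [497.9, 8.9, 4.3]
tool_rot: [0.0, 0.997, 0.081, 0.0]
wrist_force: [-0.1, -0.3, -0.4]
gripper_width: 83.7
finger_force: 0.0
time_s: 11.38
tcp_pos: [497.0, 9.0, 175.7]
tool_rot: [-0.0, 0.997, 0.081, -0.0]
wrist_force: [0.4, 0.9, -0.0]
gripper_width: 88.2
finger_force: 0.0
time_s: 11.8
tcp_pos: [416.8, 57.9, 204.0]
tool_rot: [-0.0, 0.997, 0.082, -0.0]
wrist_force: [-0.2, -0.0, -0.2]
gripper_width: 88.0
finger_force: 0.0
t 11.8 p [416.8  57.9 204. ] yaw_y -80.63 q6 1.49 row [3.49 5.43 0.39] turn 0.07 w 88.0 F [-0.2 -0.  -0.2]
0.9 [173.6, 50.6, 239.7, 161.3] ((473.4788818359375, 116.20182037353516), (102.14649963378906, 61.791378021240234), 9.646498680114746)
0.66 [0.7, 15.9, 32.6, 117.4] ((473.8630676269531, 301.34039306640625), (29.09958839416504, 89.79904174804688), 87.66202545166016)
```

View pics/w2.png

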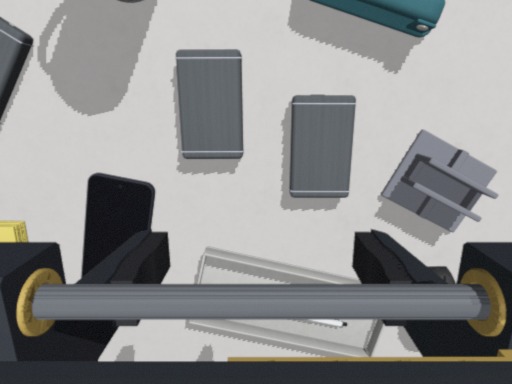

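The drive now lies flat at px (322,146), beside drive_a at (211,104). To measure both, I'll fit projected boxes to the dark regions in one image.

```bash
cat >> h.py <<'E'
from scipy.optimize import minimize
def fit(c,x,y,a,zc=9,thr=105,h=18):
    "fit box silhouette (x,y,yaw deg) of a slab of height h centred at height zc"
    g=cv2.GaussianBlur(cv2.cvtColor(c["color"],cv2.COLOR_RGB2GRAY),(3,3),0)
    S=4; B=np.array([[i*52,j*31,k*h/2] for i in(-1,1) for j in(-1,1) for k in(-1,1)])
    def poly(v):
        Rz=Rt.from_euler("z",v[2],degrees=True).as_matrix(); return proj(c,B@Rz.T+[v[0],v[1],zc])
    p=poly([x,y,a]); x0,y0=(p.min(0)-14).astype(int); x1,y1=(p.max(0)+14).astype(int); x0,y0=max(x0,0),max(y0,0)
    m=(g[y0:y1,x0:x1]<thr).astype(np.uint8)
    n,l,st,_=cv2.connectedComponentsWithStats(m); ci=1+np.argmax(st[1:,4])
    m=(l==ci).astype(np.uint8); m=cv2.morphologyEx(m,cv2.MORPH_CLOSE,np.ones((9,9)))
    M=cv2.resize(m.astype(np.float32),None,fx=S,fy=S,interpolation=1)>.5
    def cost(v):
        q=((poly(v)-[x0,y0]+.5)*S-.5); I=np.zeros(M.shape,np.uint8)
        cv2.fillConvexPoly(I,cv2.convexHull((q*16).astype(np.int32)),1,shift=4); I=I>0
        return (I^M).sum()/(I|M).sum()
    best=min((minimize(cost,[x,y,a],method="Nelder-Mead",options=dict(initial_simplex=np.array([x,y,a])+s*np.array([[0,0,0],[8,0,0],[0,8,0],[0,0,6]]))) for s in(1,-1)),key=lambda r:r.fun)
    return best.x.round(2),round(best.fun,4)
E
python3 - <<'E'
from h import *
c=cam("wrist"); g=cv2.cvtColor(c["color"],cv2.COLOR_RGB2GRAY)
print(g[100,170:260:3],g[150,280:370:3])
s0=world(c,[[322,146]],18)[0]
for t in (95,105,115): print(fit(c,473,116,9.5,thr=t), fit(c,s0[0],s0[1],9,thr=t))
c=cam("top"); 
for t in (95,105,115):print("top",fit(c,471,118,9.5,thr=t),fit(c,s0[0],s0[1],9,thr=t),fit(c,470,343,-23,thr=t))
E
```

```text
[205 148 126  97 102 100 104 102 101 103 102 103 101 106 103 103 102 105
 103 102 103 103  97  81 206 208 208 207 207 206] [200 146 148  77  90 101 100 101 103 101 101 102 103 100 104 104 102 103
 103 100 102 102 103 102 203 205 205 206 208 206]
(array([486.22,  59.05,   9.75]), np.float64(0.9054)) (array([431.6 ,  56.39,   9.67]), np.float64(0.829))
(array([463.11, 113.7 ,   9.72]), np.float64(0.2163)) (array([4.3998e+02, 3.0000e-01, 9.4100e+00]), np.float64(0.2122))
(array([463.56, 115.15,   9.35]), np.float64(0.1991)) (array([4.4075e+02, 1.6000e-01, 7.7400e+00]), np.float64(0.203))
top (array([472.23, 101.48,  44.29]), np.float64(0.633)) (array([473.6 , -27.11,  14.09]), np.float64(0.6656)) (array([466.99, 342.33, -20.54]), np.float64(0.2037))
top (array([494.54,  97.91,  23.85]), np.float64(0.677)) (array([466.85, -20.97,  17.2 ]), np.float64(0.6785)) (array([469.24, 342.86, -22.36]), np.float64(0.1105))
top (array([481.31,  95.06,  27.9 ]), np.float64(0.694)) (array([469.03, -23.19,  19.18]), np.float64(0.6807)) (array([469.16, 343.61, -23.09]), np.float64(0.0756))
```

```bash
python3 - <<'E'
s=open('h.py').read()
s=s.replace("    n,l,st,_=","    m=cv2.copyMakeBorder(m,9,9,9,9,cv2.BORDER_CONSTANT); m=cv2.morphologyEx(m,cv2.MORPH_CLOSE,np.ones((7,7)))[9:-9,9:-9]\n    n,l,st,_=").replace("m=(l==ci).astype(np.uint8); m=cv2.morphologyEx(m,cv2.MORPH_CLOSE,np.ones((9,9)))","m=(l==ci).astype(np.uint8)").replace("thr=105","thr=125")
open('h.py','w').write(s)
E
python3 - <<'E'
from h import *
c=cam("wrist")
s0=world(c,[[322,146]],18)[0]
for t in (118,124,130,136): print(fit(c,473,116,9.5,thr=t), fit(c,s0[0],s0[1],9,thr=t))
r=fit(c,s0[0],s0[1],9)[0]; A=fit(c,473,116,9.5)[0]
c=cam("top")
for t in (118,124,130,136):print("top",fit(c,471,118,9.5,thr=t),fit(c,s0[0],s0[1],9,thr=t),fit(c,470,343,-23,thr=t))
go(r[0],r[1],3,r[2]+90)
E
```

```text
(array([471.47, 115.99,  10.25]), np.float64(0.0598)) (array([449.65,   1.5 ,   9.36]), np.float64(0.0617))
(array([471.82, 116.18,   9.6 ]), np.float64(0.0464)) (array([449.66,   1.47,   9.74]), np.float64(0.0539))
(array([471.85, 116.49,   9.2 ]), np.float64(0.0395)) (array([449.67,   1.56,   9.11]), np.float64(0.0396))
(array([471.78, 116.54,   9.39]), np.float64(0.0298)) (array([449.65,   1.3 ,   9.24]), np.float64(0.032))
top (array([493.94,  95.15,  20.51]), np.float64(0.6901)) (array([466.81, -20.1 ,  19.74]), np.float64(0.6801)) (array([469.16, 343.58, -23.07]), np.float64(0.0717))
top (array([493.94,  95.15,  20.51]), np.float64(0.6903)) (array([466.62,  -2.57,   9.3 ]), np.float64(0.6831)) (array([468.53, 343.62, -23.15]), np.float64(0.0612))
top (array([493.94,  95.15,  20.51]), np.float64(0.6921)) (array([466.62,  -2.57,   9.3 ]), np.float64(0.6901)) (array([468.62, 344.02, -23.24]), np.float64(0.0566))
top (array([493.94,  95.15,  20.51]), np.float64(0.6992)) (array([469.09, -11.43,  20.26]), np.float64(0.6928)) (array([465.24, 345.2 , -23.66]), np.float64(0.2345))
t 12.1 p [419.4  56.4 203.8] yaw_y -80.78 q6 1.48 row [ 2.12  5.89 20.08] turn -0.12 w 88.2 F [-0.2  0.   1.6]
```

```bash
python3 -m crank '0.7 2 3 0 1; 1.4 4 6 0 1; 2.1 5.9 9 0 1; 2.1 5.9 12 0 1; 2.1 5.9 15 0 1' && python3 -m crank '0 0 1 0 1; 0 0 2 0 1; 0 0 2 0 1; 0 0 2 0 1; 0 0 2 0 1' && python3 - <<'E'
from h import *
go(449.65,1.5,3,99.3)
E
```

```text
time_s: 12.52
tcp_pos: [450.1, 0.5, 52.7]
tool_rot: [0.0, 0.997, 0.079, 0.0]
wrist_force: [1.0, -0.1, 0.3]
gripper_width: 88.2
finger_force: 0.0
time_s: 12.93
tcp_pos: [450.7, 2.0, 35.8]
tool_rot: [0.0, 0.997, 0.081, 0.001]
wrist_force: [-0.1, -0.5, 0.8]
gripper_width: 88.2
finger_force: 0.0
t 12.93 p [450.7   2.   35.8] yaw_y -80.73 q6 1.36 row [-0.12  0.04  3.28] turn -0.03 w 88.2 F [-0.1 -0.5  0.8]
```

```bash
python3 -m crank '-0.1 0 1 0 1; -0.1 0 2.2 0 1; -0.1 0 3.2 0 1; -0.1 0 3.2 0 1; -0.1 0 3.2 0 0.8' && python3 -m crank '0 0 0 0 0.6; 0 0 0 0 0.6; 0 0 0 0 0.6; 0 0 0 0 0.6; 0 0 0 0 0.6' && python3 -m crank '0 0 0 0 0.6; 0 0 0 0 0.6; 0 0 0 0 0.6; 0 0 0 0 0.6; 0 0 0 0 0.6' && python3 - <<'E'
from h import *
L=[pose()[0]];
go(449.65+22.15,1.5+114.95,70,99.3)
E
```

```text
time_s: 13.35
tcp_pos: [447.4, 2.0, 1.8]
tool_rot: [-0.0, 0.997, 0.081, -0.001]
wrist_force: [0.6, 0.2, 0.2]
gripper_width: 83.4
finger_force: 0.0
time_s: 13.77
tcp_pos: [448.6, 1.8, 2.8]
tool_rot: [0.0, 0.997, 0.081, 0.001]
wrist_force: [-0.3, -0.5, 2.4]
gripper_width: 61.7
finger_force: 30.0
time_s: 14.18
tcp_pos: [448.6, 1.8, 2.7]
tool_rot: [0.0, 0.997, 0.081, 0.001]
wrist_force: [-0.5, -0.9, 5.5]
gripper_width: 61.6
finger_force: 30.0
t 14.18 p [448.6   1.8   2.7] yaw_y -80.74 q6 1.36 row [  4.14 -10.94  -6.72] turn -0.04 w 61.6 F [-0.5 -0.9  5.5]
```

```bash
python3 -m crank '0 0 -1 0 0.6; 0 0 -2.5 0 0.6; 0 0 -4.5 0 0.6; 0 0 -6 0 0.6; 0 0 -6 0 0.6' && python3 -m crank '0.8 -2.2 0 0 0.6; 1.6 -4.4 0 0 0.6; 2.4 -6.6 0 0 0.6; 3.2 -8.8 0 0 0.6; 4 -10.9 0 0 0.6' && python3 -m crank '0 0 0 0 0.6; 0 0 0.8 0 0.6; 0 0 1.5 0 0.6; 0 0 2 0 0.6; 0 0 2 0 0.6' && python3 -m crank '0 0 0 0 0.6; 0 0 0 0 0.6; 0 0 0 0 0.6; 0 0 0 0 0.6; 0 0 0 0 0.6' && python3 - <<'E'
from h import *
go(471.8-1.04,116.4-0.43,21,99.3)
p=pose()[0]; print(.987*p[0]+.161*p[1]-483.42, -.161*p[0]+.987*p[1]-38.66)
E
```

```text
time_s: 14.6
tcp_pos: [450.1, 1.8, 65.1]
tool_rot: [0.0, 0.997, 0.081, 0.002]
wrist_force: [1.1, -0.9, -1.8]
gripper_width: 61.7
finger_force: 30.0
time_s: 15.02
tcp_pos: [468.8, 116.8, 61.1]
tool_rot: [0.0, 0.997, 0.081, -0.001]
wrist_force: [0.7, 0.6, -2.8]
gripper_width: 61.8
finger_force: 30.0
time_s: 15.43
tcp_pos: [467.7, 114.6, 39.9]
tool_rot: [0.0, 0.997, 0.08, -0.002]
wrist_force: [-0.0, -0.8, -2.0]
gripper_width: 61.6
finger_force: 30.0
time_s: 15.85
tcp_pos: [470.3, 115.8, 42.6]
tool_rot: [-0.0, 0.997, 0.081, 0.0]
wrist_force: [-0.3, 0.3, -0.7]
gripper_width: 61.4
finger_force: 30.0
t 15.85 p [470.3 115.8  42.6] yaw_y -80.76 q6 1.6 row [ 0.05 -0.01  2.16] turn -0.06 w 61.4 F [-0.3  0.3 -0.7]
-0.6173703040490182 -0.07720649796885937
```

```bash
python3 -m crank '0.05 0 0.5 0 0.6; 0.05 0 1 0 0.6; 0.05 0 1.5 0 0.6; 0.05 0 1.8 0 0.6; 0.05 0 2 0 0.6' && python3 -m crank '0 0 0.05 0 0.6; 0 0 0.1 0 0.6; 0 0 0.15 0 0.6; 0 0 0.15 0 0.6; 0 0 0.15 0 0.6' && python3 - <<'E'
from h import *
go(471.8-1.04,116.4-0.43,21,99.3)
p=pose()[0]; print(.987*p[0]+.161*p[1]-483.42, -.161*p[0]+.987*p[1]-38.66)
E
```

```text
time_s: 16.27
tcp_pos: [469.7, 115.9, 21.2]
tool_rot: [0.0, 0.997, 0.081, -0.001]
wrist_force: [-0.2, -1.0, -1.4]
gripper_width: 61.8
finger_force: 30.0
time_s: 16.68
tcp_pos: [470.6, 116.0, 20.9]
tool_rot: [-0.0, 0.997, 0.081, 0.0]
wrist_force: [0.4, 1.2, -1.3]
gripper_width: 61.6
finger_force: 30.0
t 16.68 p [470.6 116.   20.9] yaw_y -80.74 q6 1.6 row [ 0.01  0.01 -0.01] turn -0.04 w 61.6 F [ 0.4  1.2 -1.3]
-0.2272766585584236 0.0687237973750996
```

```bash
python3 -m crank '0 0 0.03 0 0.6; 0 0 0.06 0 0.6; 0 0 0.08 0 0.6; 0 0 0.08 0 0.6; 0 0 0.08 0 0.6' && python3 -m crank '0 0 0 0 0.72; 0 0 0 0 0.74; 0 0 0 0 0.8; 0 0 0 0 0.9; 0 0 0 0 1' && python3 -m crank '0 0 -2 0 1; 0 0 -5 0 1; 0 0 -9 0 1; 0 0 -13 0 1; 0 0 -16 0 1' && python3 -m crank '-3 0 0 0 1; -6 0 0 0 1; -6 0 -1 0 1; -6 0 -1 0 1; -6 0 -1 0 1' && python3 -m crank '0 0 0 0 1; 0 0 0 0 1; 0 0 0 0 1; 0 0 0 0 1; 0 0 0 0 1' && python3 - <<'E'
from h import *
go(470,116,200,99.3)
c=cam("wrist"); 
for t in (130,136): print("pile",fit(c,471.8,116.4,9.3,zc=18,h=36,thr=t),"top slab",fit(c,471.8,116.4,9.3,zc=27,thr=t), "A",fit(c,471.8,116.4,9.3,thr=t))
q=proj(c,[471,116,18])[0].astype(int)
y,x=max(q[1]-75,0),q[0]-75
cv2.imwrite("pics/w3.png",cv2.resize(c["color"][y:y+150,x:x+150,::-1],None,fx=4,fy=4,interpolation=2)); print(x,y)
E
```

```text
time_s: 17.1
tcp_pos: [470.7, 116.0, 20.8]
tool_rot: [0.0, 0.997, 0.081, 0.0]
wrist_force: [-2.9, -0.6, 5.3]
gripper_width: 61.4
finger_force: 30.0
time_s: 17.52
tcp_pos: [470.5, 116.0, 19.9]
tool_rot: [-0.0, 0.997, 0.081, 0.0]
wrist_force: [-0.3, 0.0, 0.4]
gripper_width: 81.7
finger_force: 0.0
time_s: 17.93
tcp_pos: [471.2, 116.1, 183.0]
tool_rot: [-0.0, 0.997, 0.081, 0.001]
wrist_force: [1.3, -0.1, -0.3]
gripper_width: 88.2
finger_force: 0.0
time_s: 18.35
tcp_pos: [412.1, 106.5, 190.6]
tool_rot: [-0.0, 0.997, 0.081, 0.001]
wrist_force: [0.6, -0.6, 0.3]
gripper_width: 88.2
finger_force: 0.0
time_s: 18.77
tcp_pos: [411.4, 106.3, 189.6]
tool_rot: [0.0, 0.997, 0.081, -0.0]
wrist_force: [0.2, 0.4, 0.1]
gripper_width: 88.2
finger_force: 0.0
t 18.77 p [411.4 106.3 189.6] yaw_y -80.75 q6 1.6 row [ 5.94 -0.01 -1.05] turn -0.05 w 88.2 F [0.2 0.4 0.1]
pile (array([471.39, 115.62,   9.18]), np.float64(0.0242)) top slab (array([471.39, 115.62,   9.18]), np.float64(0.0242)) A (array([473.24, 115.26,   9.27]), np.float64(0.0838))
pile (array([471.34, 115.78,   9.19]), np.float64(0.0162)) top slab (array([471.34, 115.78,   9.19]), np.float64(0.0162)) A (array([473.91, 115.6 ,   8.89]), np.float64(0.0966))
184 36
```

View pics/w3.png

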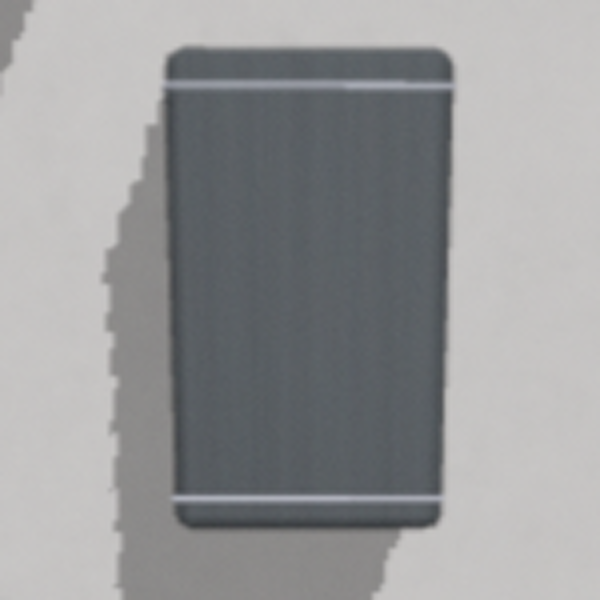

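The pile of two looks square: the fit is within about 0.7 mm of drive_a's earlier pose. Next is drive_b, with the tool turned by a half turn so the last joint stays in range.

```bash
python3 -m crank '2.1 -3.4 0 0 1; 4.2 -6.8 0 0 1; 6.3 -10.2 0 0 1; 8.4 -13.6 0 0 1; 10.5 -17 0 0 1' && python3 -m crank '1 -1.7 0 -6 1; 2 -3.4 0 -12 1; 2.3 -3.4 0 -18 1; 2.3 -3.4 0 -24 1; 2.3 -3.4 0 -30 1' && python3 -m crank '0 0 0 -6 1; 0 0 0 -12 1; 0 0 0 -18 1; 0 0 0 -24 1; 0 0 0 -30 1' && python3 -m crank '0 0 0 -6 1; 0 0 0 -12 1; 0 0 0 -18 1; 0 0 0 -24 1; 0 0 0 -30 1' && python3 -m crank '0 0 0 -6 1; 0 0 0 -12 1; 0 0 0 -18 1; 0 0 0 -24 1; 0 0 0 -30 1' && python3 -m crank '0 0 0 -6 1; 0 0 0 -12 1; 0 0 0 -18 1; 0 0 0 -24 1; 0 0 0 -27.5 1' && python3 -m crank '0 0 0 0 1; 0 0 0 0 1; 0 0 0 0 1; 0 0 0 0 1; 0 0 0 0 1' && python3 - <<'E'
from h import *
go(505,328,190,66.8)
c=cam("wrist"); print(proj(c,[468.7,343.7,18]))
for t in (124,130,136): print("B",fit(c,468.7,343.7,-23.2,thr=t))
print("pile",fit(c,471.4,115.7,9.2,zc=18,h=36,thr=130))
r=fit(c,468.7,343.7,-23.2,thr=130)[0]; go(r[0],r[1],3,r[2]+90)
save(c,"w4.png")
E
```

```text
time_s: 19.23
tcp_pos: [488.0, 292.9, 189.7]
tool_rot: [0.0, 0.997, 0.081, -0.0]
wrist_force: [0.4, -0.7, 0.0]
gripper_width: 88.1
finger_force: 0.0
time_s: 19.65
tcp_pos: [504.9, 328.9, 189.3]
tool_rot: [0.0, 0.941, 0.339, -0.0]
wrist_force: [0.5, -0.7, 0.1]
gripper_width: 88.0
finger_force: 0.0
time_s: 20.07
tcp_pos: [504.7, 328.3, 189.5]
tool_rot: [-0.0, 0.821, 0.57, -0.0]
wrist_force: [0.1, -0.4, -0.1]
gripper_width: 88.1
finger_force: 0.0
time_s: 20.48
tcp_pos: [504.7, 328.3, 189.5]
tool_rot: [-0.0, 0.646, 0.764, -0.0]
wrist_force: [0.4, -0.0, 0.8]
gripper_width: 88.3
finger_force: 0.0
time_s: 20.9
tcp_pos: [504.7, 328.2, 189.5]
tool_rot: [-0.0, 0.426, 0.905, -0.0]
wrist_force: [-0.8, -1.1, 0.2]
gripper_width: 88.1
finger_force: 0.0
time_s: 21.32
tcp_pos: [504.8, 328.2, 189.5]
tool_rot: [-0.0, 0.199, 0.98, -0.0]
wrist_force: [-0.0, 0.2, 0.1]
gripper_width: 88.5
finger_force: 0.0
time_s: 21.73
tcp_pos: [504.7, 328.2, 189.8]
tool_rot: [-0.0, 0.202, 0.979, -0.0]
wrist_force: [-0.4, 0.2, -0.6]
gripper_width: 88.0
finger_force: 0.0
t 21.73 p [504.7 328.2 189.8] yaw_y 66.71 q6 -0.63 row [-0.03 -0.01 -0.02] turn -0.09 w 88.0 F [-0.4  0.2 -0.6]
[[261.83102969 133.53550237]]
B (array([472.61, 341.8 , -23.34]), np.float64(0.0466))
B (array([472.55, 341.65, -23.36]), np.float64(0.041))
B (array([471.82, 341.91, -23.35]), np.float64(0.0335))
pile (array([474.65, 115.64,   8.51]), np.float64(0.3842))
t 21.78 p [504.8 328.2 189.9] yaw_y 66.72 q6 -0.63 row [ 3.49 -0.04 18.69] turn 0.08 w 87.9 F [-0.7 -0.2 -0.2]
```

```bash
python3 -m crank '-1.5 -3.1 0 0 1; -3 -6.2 0 0 1; -4.5 -9.3 0 0 1; -5.9 -12.5 0 0 1; -7.3 -15.6 0 0 1' && python3 -m crank '-1.4 -3.1 0 -6.5 1; -1.4 -3.1 0 -13 1; -1.4 -3.1 0 -19.5 1; -1.4 -3.1 0 -26 1; -1.4 -3.1 0 -32.5 1' && python3 -m crank '0 0 0 0 1; 0 0 0 0 1; 0 0 0 0 1; 0 0 0 0 1; 0 0 0 0 1' && python3 - <<'E'
from h import *
go(511,122,190,99.3)
c=cam("wrist"); print(proj(c,[471,116,36]))
for t in (124,130,136): print("pile",fit(c,471.4,115.7,9.2,zc=27,thr=t))
go(504.7,328.2,190,66.7)
save(c,"w5.png")
c=cam("scene"); cv2.imwrite("pics/s5.png",cv2.resize(c["color"][170:270,200:310,::-1],None,fx=6,fy=6,interpolation=2))
E
```

```text
time_s: 22.2
tcp_pos: [510.0, 154.7, 190.0]
tool_rot: [0.0, 0.201, 0.98, 0.0]
wrist_force: [0.3, -0.3, 0.2]
gripper_width: 88.1
finger_force: 0.0
time_s: 22.62
tcp_pos: [510.9, 121.6, 190.1]
tool_rot: [0.0, -0.083, 0.997, 0.0]
wrist_force: [0.1, -0.2, 0.1]
gripper_width: 87.7
finger_force: 0.0
time_s: 23.03
tcp_pos: [510.8, 122.2, 189.9]
tool_rot: [-0.0, -0.08, 0.997, -0.0]
wrist_force: [0.1, -0.7, -0.4]
gripper_width: 88.3
finger_force: 0.0
t 23.03 p [510.8 122.2 189.9] yaw_y 99.19 q6 -1.54 row [-0.01 -0.02 -0.01] turn -0.11 w 88.3 F [ 0.1 -0.7 -0.4]
[[262.51081997 134.77164404]]
pile (array([472.09, 115.86,   9.12]), np.float64(0.0446))
pile (array([472.13, 115.55,   9.2 ]), np.float64(0.0325))
pile (array([471.38, 115.56,   9.17]), np.float64(0.0248))
t 23.08 p [510.8 122.2 189.9] yaw_y 99.21 q6 -1.54 row [-2.690e+00  2.044e+01 -1.000e-02] turn 32.51 w 88.2 F [ 0.3 -0.3  0.6]
```

View pics/s5.png

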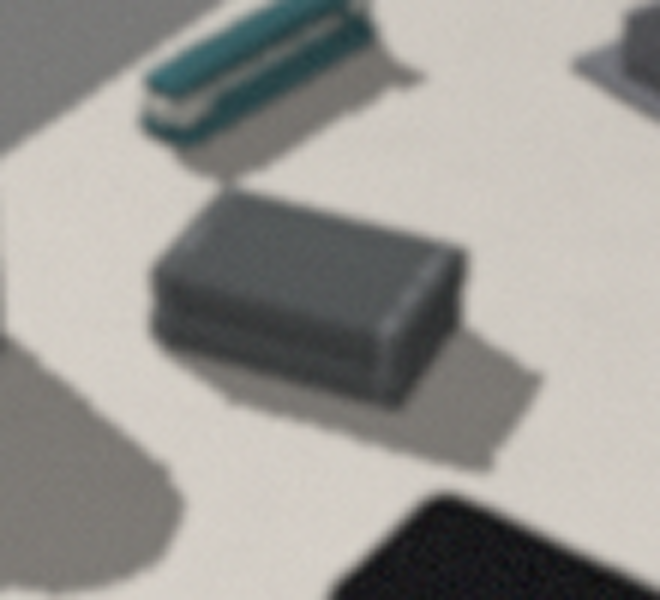

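The scene view shows the two-drive pile with its edges flush, at crop (310,290). Now I'll pick up drive_b.

```bash
python3 -m crank '0.1 3.5 0 0 1; 0.1 7 0 0 1; 0.2 10.5 0 0 1; 0.2 14 0 0 1; 0.2 17.5 0 0 1' && python3 -m crank '0.1 3.5 0 6.5 1; 0.1 4.8 0 13 1; 0.1 4.8 3 19.5 1; 0.1 4.8 6 26 1; 0.1 4.8 9 32.5 1' && python3 -m crank '0 0 1.5 0 1; 0 0 3 0 1; 0 0 5 0 1; 0 0 6 0 1; 0 0 6 0 1' && python3 -m crank '0 0 0 0 1; 0 0 0 0 1; 0 0 0 0 1; 0 0 0 0 1; 0 0 0 0 1' && python3 - <<'E'
from h import *
go(472.3,341.8,3,66.65)
E
```

```text
time_s: 23.55
tcp_pos: [480.3, 296.0, 190.0]
tool_rot: [0.0, -0.08, 0.997, 0.0]
wrist_force: [0.4, -0.3, 0.6]
gripper_width: 87.9
finger_force: 0.0
time_s: 23.97
tcp_pos: [472.4, 342.9, 99.8]
tool_rot: [0.001, 0.204, 0.979, 0.001]
wrist_force: [0.4, 0.5, -0.2]
gripper_width: 88.2
finger_force: 0.0
time_s: 24.38
tcp_pos: [470.0, 340.4, 37.1]
tool_rot: [-0.002, 0.202, 0.979, -0.002]
wrist_force: [-0.3, 0.8, 0.7]
gripper_width: 88.4
finger_force: 0.0
time_s: 24.8
tcp_pos: [472.7, 342.1, 41.1]
tool_rot: [0.001, 0.201, 0.979, 0.001]
wrist_force: [0.7, 0.2, -0.0]
gripper_width: 88.0
finger_force: 0.0
t 24.8 p [472.7 342.1  41.1] yaw_y 66.75 q6 -0.58 row [ 0.03 -0.05  3.81] turn 0.1 w 88.0 F [ 0.7  0.2 -0. ]
```

```bash
python3 -m crank '0 0 1.2 0 1; 0 0 2.5 0 1; 0 0 3.4 0 1; 0 0 3.8 0 1; 0 0 3.8 0 1' && python3 -m crank '0 0 0 0 0.8; 0 0 0 0 0.6; 0 0 0 0 0.6; 0 0 0 0 0.6; 0 0 0 0 0.6' && python3 -m crank '0 0 0 0 0.6; 0 0 0 0 0.6; 0 0 0 0 0.6; 0 0 0 0 0.6; 0 0 0 0 0.6' && python3 - <<'E'
from h import *
p,R,s=pose(); B=np.array([472.3,341.8,0]); o=R.T@(p-B); print("TCP rel B in tool",o[:2].round(2))
go(472,342,80)
E
```

```text
time_s: 25.22
tcp_pos: [471.0, 341.0, 0.8]
tool_rot: [-0.001, 0.201, 0.979, -0.001]
wrist_force: [-0.9, -0.3, -0.2]
gripper_width: 88.0
finger_force: 0.0
time_s: 25.63
tcp_pos: [471.9, 341.6, 1.5]
tool_rot: [-0.0, 0.201, 0.979, -0.0]
wrist_force: [0.0, 0.3, -1.9]
gripper_width: 61.8
finger_force: 30.0
time_s: 26.05
tcp_pos: [471.8, 341.6, 1.7]
tool_rot: [-0.0, 0.201, 0.979, -0.0]
wrist_force: [-0.5, -0.2, -2.5]
gripper_width: 61.6
finger_force: 30.0
TCP rel B in tool [ 0.34 -0.39]
t 26.05 p [471.8 341.6   1.7] yaw_y 66.75 q6 -0.58 row [ 0.    0.04 -7.83] turn 0 w 61.6 F [-0.5 -0.2 -2.5]
```

```bash
python3 -m crank '0 0 -1 0 0.6; 0 0 -3 0 0.6; 0 0 -6 0 0.6; 0 0 -9 0 0.6; 0 0 -11 0 0.6' && python3 -m crank '-1.4 -3.3 0 0 0.6; -2.8 -6.6 0 0 0.6; -4.3 -10 0 0 0.6; -5.7 -13.3 0 0 0.6; -7.2 -16.7 0 0 0.6' && python3 -m crank '-1 -2.4 0 -6.5 0.6; -1.7 -4.1 0 -13 0.6; -1.7 -4.1 0 -19.5 0.6; -1.7 -4.1 0 -26 0.6; -1.7 -4.1 0 -32.4 0.6' && python3 -m crank '0 0 1 0 0.6; 0 0 2.5 0 0.6; 0 0 4 0 0.6; 0 0 5 0 0.6; 0 0 5 0 0.6' && python3 -m crank '0 0 0 0 0.6; 0 0 0 0 0.6; 0 0 0 0 0.6; 0 0 0 0 0.6; 0 0 0 0 0.6' && python3 - <<'E'
from h import *
go(471.6,115.6,38,99.17)
E
```

```text
time_s: 26.47
tcp_pos: [473.1, 342.4, 115.6]
tool_rot: [0.001, 0.201, 0.979, 0.001]
wrist_force: [1.6, -0.5, -2.0]
gripper_width: 61.8
finger_force: 30.0
time_s: 26.88
tcp_pos: [472.0, 158.6, 112.9]
tool_rot: [0.001, 0.201, 0.98, 0.0]
wrist_force: [-0.0, 0.1, -2.6]
gripper_width: 61.7
finger_force: 30.0
time_s: 27.3
tcp_pos: [471.8, 114.8, 112.8]
tool_rot: [0.0, -0.082, 0.997, 0.0]
wrist_force: [0.2, -0.1, -1.9]
gripper_width: 61.6
finger_force: 30.0
time_s: 27.72
tcp_pos: [469.3, 115.1, 59.4]
tool_rot: [-0.002, -0.079, 0.997, -0.0]
wrist_force: [0.0, -0.4, -2.4]
gripper_width: 61.7
finger_force: 30.0
time_s: 28.13
tcp_pos: [472.4, 115.6, 62.7]
tool_rot: [0.001, -0.08, 0.997, 0.0]
wrist_force: [-0.3, 0.2, -2.0]
gripper_width: 61.5
finger_force: 30.0
t 28.13 p [472.4 115.6  62.7] yaw_y 99.14 q6 -1.54 row [0.08 0.01 2.47] turn -0.03 w 61.5 F [-0.3  0.2 -2. ]
```

```bash
python3 -m crank '0.05 0 0.6 0 0.6; 0.05 0 1.2 0 0.6; 0.05 0 1.7 0 0.6; 0.05 0 2 0 0.6; 0.05 0 2.2 0 0.6' && python3 -m crank '0 0 0.03 0 0.6; 0 0 0.06 0 0.6; 0 0 0.1 0 0.6; 0 0 0.1 0 0.6; 0 0 0.1 0 0.6' && python3 - <<'E'
from h import *
go(471.6,115.6,37.7,99.17)
E
```

```text
time_s: 28.55
tcp_pos: [470.5, 115.2, 38.9]
tool_rot: [-0.001, -0.08, 0.997, -0.0]
wrist_force: [-0.8, 0.5, -1.5]
gripper_width: 61.6
finger_force: 30.0
time_s: 28.97
tcp_pos: [471.4, 115.4, 39.2]
tool_rot: [0.0, -0.08, 0.997, 0.0]
wrist_force: [-0.0, 1.1, -1.4]
gripper_width: 61.6
finger_force: 30.0
t 28.97 p [471.4 115.4  39.2] yaw_y 99.15 q6 -1.54 row [-0.02  0.01  0.15] turn -0.02 w 61.6 F [-0.   1.1 -1.4]
```

```bash
python3 -m crank '0 0 0.03 0 0.6; 0 0 0.07 0 0.6; 0 0 0.1 0 0.6; 0 0 0.1 0 0.6; 0 0 0.1 0 0.6' && python3 -m crank '0 0 0.03 0 0.6; 0 0 0.06 0 0.6; 0 0 0.08 0 0.6; 0 0 0.08 0 0.6; 0 0 0.08 0 0.6'
```

```text
time_s: 29.38
tcp_pos: [471.2, 115.4, 37.9]
tool_rot: [-0.0, -0.08, 0.997, 0.0]
wrist_force: [-0.3, 0.1, -2.2]
gripper_width: 61.8
finger_force: 30.0
time_s: 29.8
tcp_pos: [471.3, 115.4, 37.5]
tool_rot: [0.0, -0.08, 0.997, -0.0]
wrist_force: [-2.2, -0.9, 4.6]
gripper_width: 61.7
finger_force: 30.0
```

```bash
python3 -m crank '0 0 0 0 0.72; 0 0 0 0 0.74; 0 0 0 0 0.8; 0 0 0 0 0.9; 0 0 0 0 1' && python3 -m crank '0 0 -2 0 1; 0 0 -5 0 1; 0 0 -9 0 1; 0 0 -13 0 1; 0 0 -16 0 1' && python3 -m crank '-2 0 0 0 1; -4 0 0 0 1; -4 0 0 0 1; -4 0 0 0 1; -4 0 0 0 1' && python3 -m crank '0 0 0 0 1; 0 0 0 0 1; 0 0 0 0 1; 0 0 0 0 1; 0 0 0 0 1' && python3 - <<'E'
from h import *
c=cam("wrist")
for t in (124,130,136): print("top slab",fit(c,471.4,115.7,9.2,zc=45,thr=t))
c=cam("scene")
im=cv2.resize(c["color"][170:270,200:310,::-1],None,fx=6,fy=6,interpolation=2)
for z,h,col in ((27,54,(0,0,255)),):
    B=np.array([[i*52,j*31,27+k*27] for i in(-1,1) for j in(-1,1) for k in(-1,1)])@np.array(Rt.from_euler("z",9.2,degrees=True).as_matrix()).T+[471.6,115.7,0]
    q=(proj(c,B)-[200,170]+.5)*6
    for p in q: cv2.circle(im,tuple(p.astype(int)),3,col,-1)
cv2.imwrite("pics/s6.png",im)
E
```

```text
time_s: 30.22
tcp_pos: [471.2, 115.4, 37.0]
tool_rot: [0.0, -0.08, 0.997, 0.0]
wrist_force: [0.3, -0.7, 1.1]
gripper_width: 82.0
finger_force: 0.0
time_s: 30.63
tcp_pos: [472.0, 115.5, 200.3]
tool_rot: [0.001, -0.08, 0.997, 0.0]
wrist_force: [1.0, 0.5, -0.8]
gripper_width: 88.1
finger_force: 0.0
time_s: 31.05
tcp_pos: [509.5, 121.6, 196.2]
tool_rot: [-0.001, -0.08, 0.997, -0.0]
wrist_force: [-0.7, -1.4, -0.4]
gripper_width: 88.3
finger_force: 0.0
time_s: 31.47
tcp_pos: [510.5, 121.7, 197.1]
tool_rot: [-0.0, -0.08, 0.997, -0.0]
wrist_force: [0.1, -0.4, 0.5]
gripper_width: 88.1
finger_force: 0.0
top slab (array([471.25, 114.42,   9.18]), np.float64(0.0457))
top slab (array([470.97, 114.62,   9.05]), np.float64(0.0381))
top slab (array([471.  , 114.65,   9.03]), np.float64(0.0338))
```

View pics/s6.png

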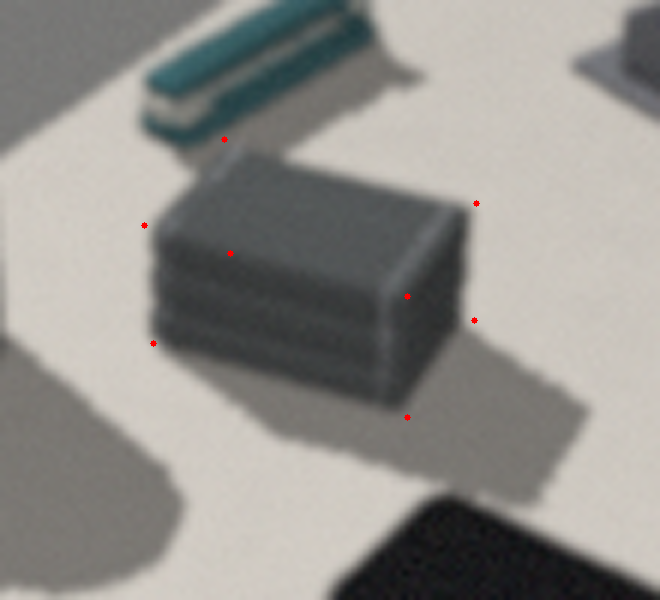

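The pile of three shows flush edges at crop (310,280). The top drive's fitted pose is within about 1 mm of the ones below, and the gripper is well clear. I'm handing in.

```bash
python3 -c "
from rig import robot
print(robot.close_job())"
```

```text
the job is handed in; nothing more can be done
None
```

The three drives are stacked flush on drive_a, which stayed where it was. The standing drive was first laid flat on the bare desk and let go, and is now in the middle with drive_b on top; by camera fit the drives line up to about 1 mm. The job is handed in at about 32 s, but no verdict was returned.

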